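Free a small cactus and hold it over its pot with tongs

ROBOT

A 6-joint arm with a two-finger parallel gripper is mounted at the origin on the work surface. World frame = base frame: x ahead of the robot, y to its left, z up, the work surface at z = 0. Lengths are in m, angles in rad, forces in N, time in s.
With the tool pointing down it reaches from about 0.3 to 0.875 m from the base axis. Payload 6.4 kg.
Tool frame: the origin (TCP) lies midway between the tips of the shut fingers; the grasp point (between the pads) lies 19 mm behind it; z points along the fingers, y is the line along which they close (so a half turn about z gives the same grasp; the last joint's range is limited). The gripper opens to 85 mm and grips with 20 to 120 N. Pads are 22 mm wide; open, the fingers measure 114 mm over their backs; the gripper's body (76 mm by 85 mm) begins 54 mm behind the grasp point. The pads swing forward as they close: fully open they stand 13 mm farther back than shut.
Start: joints at [0.902, 0.181, 1.607, -0, 1.354, -0.206], TCP at [0.257, 0.515, 0.231] pointing down, gripper open.
Joint ranges: [-2.99, 2.99], [-0.89, 2.07], [0.3, 2.58], [-1.14, 4.28], [0, 2.63], [-3.12, 3.12]. Speed limits (rad/s): [2.57, 2.57, 3.01, 3.14, 3.14, 3.14].

INTERFACE

Orientations are given as a unit quaternion [w, x, y, z].
In Python, from bench import ctrl gives the robot as it stands. The module is installed in compiled form; this text tells all that it offers.
- The arm moves only by the tool move_arm, never from a script. Its argument "plan" is one flat list of numbers, 6 for each row, row after row: the shift along the world's x, y, z in units of 50 mm (1.0 is 50 mm), then the turn, a rotation vector about the world's x, y, z in rad. A call has 1 to 10 rows; each row is the pose to reach, as a shift and turn from the pose commanded when the call began; what a row does not reach only later rows make up. A row lasts 1/8 s, in which the tool goes at most 62.5 mm and 10.7 degrees, less where a joint would pass 70% of its speed; a pose out of reach is approached as far as the arm can. A call with a gripper value outside its range is refused whole. "grip" is the finger opening in mm, from 0 to 85.4, set as the call begins (left out, the last holds). The fingers move at their own pace and stop on an object; the grip force is fixed at half the most. Time passes only in rows, so rows that repeat a pose let the fingers close. It gives the time, the measured TCP pose, the force, the opening and the grip force at its end, in the units of the state.
- ctrl.get_obs(): the state, without advancing time (a new reading comes with each control period).
- ctrl.camera(name): name is "scene" or "side" or "wrist"; returns a dict with "pixels" (480x640x3 uint8, red, green, blue), "fx", "fy", "cx", "cy" (pixels), "dist_coeffs" ([k1, k2, p1, p2, k3] as OpenCV has them; the pictures are not rectified), "origin" and "attitude" of the camera in the world. Camera axes: x right, y down, z forward; pixel columns grow to the right and rows downward; lengths in m; the calibration is good to about 2 mm. A picture is of the moment at which its call begins. There is no depth.
- ctrl.hand_in(): hands the job in; it is judged then, once.
The state is a dict: "time_s": time; "q": joint angles; "dq": joint speeds; "joint_efforts": joint torques, N m; "eef_pos": TCP position; "eef_rot": TCP orientation; "wrist_force": force on the tool from outside, world axes, zero at the start; "torque": the same for the moment, N m; "opening": opening from 0.0 (shut) to 1.0 (fully open); "grasp_force": force on a finger pad.
Only numpy, scipy, OpenCV 4.12 (cv2) and the standard library are available. Lean on these libraries where they do the work, as an engineer would, in place of code of your own. Each camera call takes 0.05 s, during which the arm holds its last target. There are 200 camera calls.

TASK

A little cactus has arrived locked in its wooden transport carrier: slide the keeper by its knob all the way to its end stop so that the cactus is free, then pick up the tongs, close them on the cactus and lift it out. Finish while still holding it: the cactus upright in the closed tongs, in the air above the mouth of the empty terracotta pot and clear of the rim, ready for me to fill in around it. The cactus is spiny, so only the tongs may touch it, never the robot's fingers; do not shift the pot, the saucer, the jar, the trowel or the hand fork.

Things in the scene. Friction and masses are not known exactly. Their poses are not given: they have to be found in the camera images.
- carrier: Fixed wooden carrier. Origin: on the work surface, on the cactus socket's axis. Base x -55..55, y -60..125 mm, 30 mm high; socket 36 mm wide, 18 deep (floor at z 12). Along the base's back edge, x 41..55, full length in y, a rail on two end posts, rail z 78..92, with a small stop block at y 111..123 up to z 105. The keeper slides on this rail toward +y. The -x side is open to the tongs.
- keeper_plate (a joint): Keeper slide, m: 0 = centred over the cactus (locked), 0.09 = at the end stop toward the carrier's +y (cactus free). Starts at 0 to 0.03, stays where left, about 2 N of friction. The keeper is a flat plate, carrier x -22..58 mm, y +-20 about its centre, z 94..100, carrying the knob; it lies 7 mm over the top of the cactus and blocks lifting.
- keeper_knob (a point): Centre of the top of the keeper's knob: an upright wooden cylinder 18 mm in diameter, 38 mm high, standing on the keeper plate (knob z 100..138 mm above the work surface) at carrier x 46 mm. Moves with the keeper; axes parallel to the carrier's.
- cactus: Small upright ribbed cactus, 75 mm tall, 60 to 110 g. Origin: centre of its underside, z up. z 0..20 mm is a black plug pot of 24..28 mm diameter, standing loosely in the carrier's socket (origin 12 mm above the work surface); z 26..62 mm is a straight cylindrical green body of 40 mm diameter, domed above to z 75. Best held about z 47.
- rest: Fixed low wooden tool rest on which the tongs lie at the start. Origin: underside centre. Two crossbars along its y, 15 mm high, 96 mm long, at x -64..-52 and 42..54 mm, joined by a 6 mm high, 14 mm wide spine along y 0. Open between the bars beside the spine: fingers can reach down there.
- tongs: Sprung tongs, 210 mm long, 130 g, lying flat on the rest with the rest's axes, origin 15 mm above the work surface. Origin: midway between the grips, underside, about the balance point; x to the jaws, y the closing direction, z up. Parts 16 to 18 mm high (z 0..18). Arms hinge at the tail (x -90 mm). Wooden grips with flat outer faces at x -22..22, 62 mm apart over the outer faces when open.
- tongs_jaws (a point): Point midway between the jaws, on the tongs at x 90, z 9 mm. Jaws: flat plates 34 mm long in x, 18 mm high, 4 mm thick, inner faces 72 mm apart when open. Each 1 mm squeezed at the grips closes the jaws 2 mm: 58 mm over the grips gives a 64 mm jaw gap (tongs carried open), 46 mm gives 40 mm (closed on the cactus).
- tongs_grip (a point): Point midway between the wooden grips, on the tongs at x 0, z 9 mm: centre the gripper here, closing along the tongs' y. The arms spring open by themselves and move as mirror images: about 6 N on each grip starts to close them, 11 N brings the jaws to a 40 mm gap; half of any further grip force reaches the jaws.
- pot: Empty round terracotta plant pot, 90 mm high, rim 112 mm across, wall 6 mm, loose. Origin: centre of its underside.
- pot_rim (a point): Centre of the pot's mouth, at rim height (90 mm).
- saucer: White ceramic saucer, 120 mm across, 18 mm high, bystander. Origin: underside centre.
- jar: Empty glass jar with screw lid, 72 mm across, 100 mm high, bystander. Origin: underside centre.
- trowel: Green plastic hand trowel lying flat, 280 mm long, 27 mm high, bystander. Origin on its underside near the middle, x along it to the blade.
- garden_fork: Steel three-prong hand fork with wooden handle lying flat, 255 mm long, 25 mm high, bystander. Origin on its underside near the middle, x along it to the prongs.

How it is judged:
On the way, in this order (a step that is already met when the one before it is completed fails the run):
1. the keeper is slid to its end stop (value of joint keeper_plate above 0.085 m), for 0.2 s.
2. the cactus is lifted out of the carrier in the tongs, which the fingers hold (z of cactus in the frame of carrier above 0.045 m and contact force between tongs and cactus above 0.5 N and contact force between the fingers and tongs above 1 N), for 0.2 s.
At the end, for the whole second after the job is handed in: Still holding: cactus in the tongs, tongs in the fingers; its underside at least 10 mm above the pot's rim, within 35 mm of the mouth's centre, upright within 20 degrees, still, neither it nor the tongs touching the pot; keeper within 7 mm of its end stop; pot upright (value of joint keeper_plate above 0.083 m and horizontal distance between cactus and pot_rim below 0.035 m and z of cactus in the frame of pot_rim above 0.01 m and angle between cactus's own z axis and vertical below 0.35 rad and contact force between tongs and cactus above 0.5 N and contact force between the fingers and tongs above 1 N and contact force between each of cactus, tongs and pot below 0.1 N and angle between pot's own z axis and vertical below 0.1 rad and linear speed of cactus below 0.04 m/s); the arm keeps its last pose, push and grip.
It fails at once if the robot touches the cactus (contact force between any of the fingers, the arm and cactus above 0.3 N).
It fails at once if the pot is shifted (distance of pot from where it was at the start of the episode above 0.025 m).
It fails at once if a bystander is shifted (distance of any of saucer, jar from where it was at the start of the episode above 0.025 m or distance of any of trowel, garden_fork from where it was at the start of the episode above 0.03 m).
It also fails if it takes over 51 s, if anything falls off the work surface, if the arm or the gripper's body presses on something with over 40 N, if the wrist force passes 120 N, or if a joint passes its speed limit or range.

## Working session

There is one attempt and no reset: what is moved stays moved. The work goes in short steps, Python scripts to look and compute and a tool call to move; the robot and the scene stay as the last step left them, time stands still between calls to the robot, and variables do not carry over. Pictures are saved under pics/ and viewed, at most 13 in all, crops included, and the job is handed in when it is done.

Besides the shell and the picture viewer there is one more tool, called as name(argument=value, ...) on one line, values as JSON. move_arm: Moves the arm, as the interface text tells. Its arguments: {"type":"object","properties":{"plan":{"type":"array"},"grip":{"type":"number"}},"required":["plan"]}

```bash
mkdir -p pics
cat > h.py <<'E'
import numpy as np, cv2
from bench import ctrl
from scipy.spatial.transform import Rotation as R
def cam(n):
    c=ctrl.camera(n); a=np.array(c["attitude"],float)
    c["R"]=a if a.shape==(3,3) else R.from_quat(np.r_[a[1:],a[0]]).as_matrix()
    c["K"]=np.array([[c["fx"],0,c["cx"]],[0,c["fy"],c["cy"]],[0,0,1]]);c["D"]=np.array(c["dist_coeffs"],float);c["o"]=np.array(c["origin"]);return c
def plane(c,px,z):
    u=cv2.undistortPoints(np.array(px,float).reshape(-1,1,2),c["K"],c["D"]).reshape(-1,2)
    d=np.c_[u,np.ones(len(u))]@c["R"].T
    return c["o"]+d*((z-c["o"][2])/d[:,2])[:,None]
def proj(c,P):
    rv=cv2.Rodrigues(c["R"].T)[0]
    return cv2.projectPoints(np.array(P,float).reshape(-1,1,3),rv,-c["R"].T@c["o"],c["K"],c["D"])[0].reshape(-1,2)
def save(c,n,crop=None,s=1):
    p=c["pixels"][...,::-1]
    if crop: p=p[crop[1]:crop[3],crop[0]:crop[2]]
    cv2.imwrite("pics/"+n,cv2.resize(p,None,fx=s,fy=s))
E
python3 - <<'E'
from h import *
for n in("scene","side"):
    c=cam(n);save(c,n+".png");print(n,c["attitude"],c["o"],c["fx"])
print(ctrl.get_obs())
E
```

```text
scene [-0.29970656  0.57025159  0.67536699 -0.35898263] [1.69930865 0.26425207 0.90786968] 585.8411582348643
side [-0.47716585  0.80093786 -0.30950831  0.18712536] [-0.14697518 -0.71184532  0.66712636] 596.0364427102419
{'time_s': 0.1, 'q': array([ 9.01695809e-01,  1.81480988e-01,  1.60789080e+00, -1.18775061e-05,
        1.35380041e+00, -2.06298684e-01]), 'dq': array([-0.00090023, -0.00014425, -0.00370454,  0.0009691 ,  0.0011485 ,
        0.00020874]), 'joint_efforts': array([ 1.70101421e-04, -4.45877695e+01, -3.52240205e+01, -3.74502042e-04,
        4.19785050e-03,  2.07309830e-05]), 'eef_pos': array([0.25638949, 0.51412702, 0.23047455]), 'eef_rot': array([-3.29498681e-04,  2.29340004e-01,  9.73346053e-01, -7.17777405e-04]), 'wrist_force': array([-0.14686459, -0.46079485, -0.6842601 ]), 'torque': array([-0.01969211,  0.03870762,  0.01486848]), 'grasp_force': 0.0, 'opening': 1.0019527891846842}
```

View pics/scene.png

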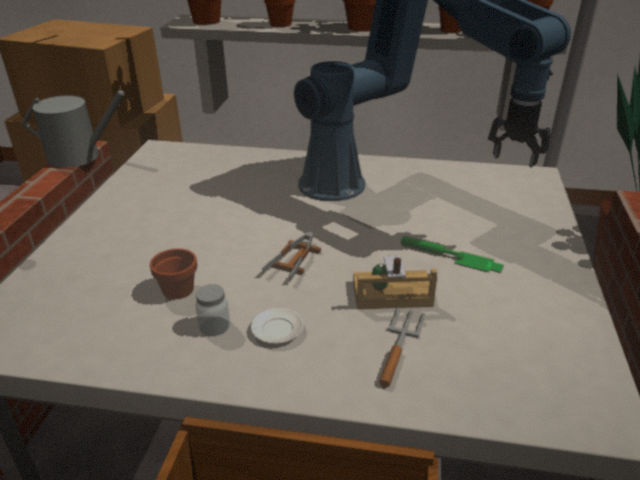

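View pics/side.png

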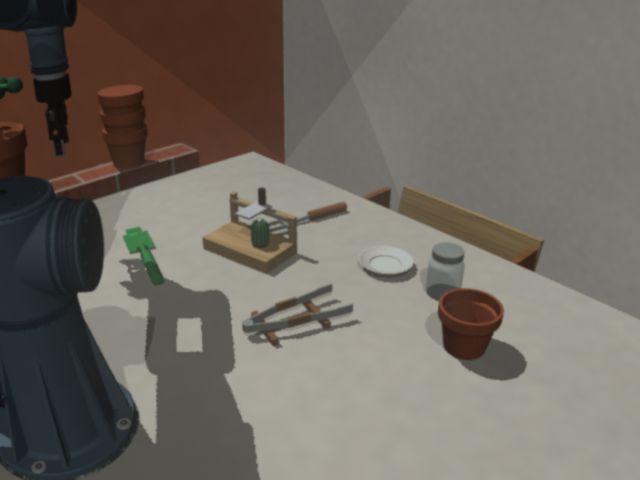

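The scene view shows the pot (174,272), jar (212,310), saucer (277,327), tongs (292,257), carrier (395,288), fork (403,345) and trowel (450,252). The side view shows the same, with the cactus at (260,233) and the knob at (262,196). I'll enlarge both.

Run:
```python
import cv2,numpy as np
a=cv2.imread("pics/scene.png")[220:320,245:455];b=cv2.imread("pics/side.png")[175:350,195:365]
a=cv2.resize(a,(798,380),interpolation=cv2.INTER_CUBIC)
b=cv2.resize(b,None,fx=3.4,fy=3.4,interpolation=cv2.INTER_CUBIC)
f=lambda i:np.clip(i.astype(float)*1.4,0,255).astype(np.uint8)
cv2.imwrite("pics/a.png",f(a));cv2.imwrite("pics/b.png",f(b))
```

```text
(no output)
```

View pics/a.png

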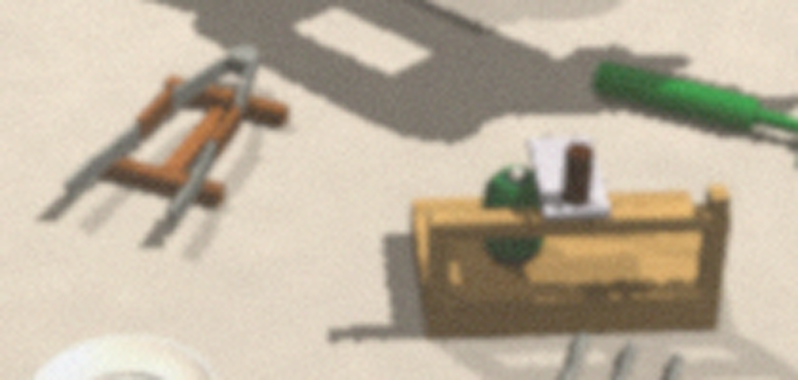

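View pics/b.png

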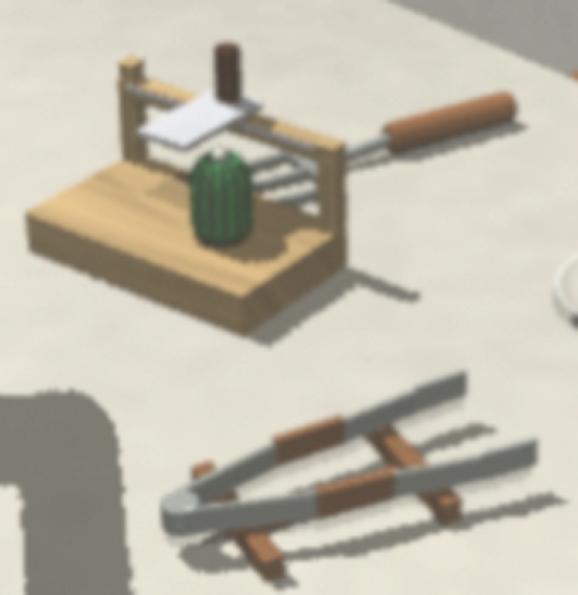

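The crops are clear. In crop b the carrier top corners are (28,215), (245,298), the knob top is (228,46), the jaw tips are (465,375), (537,441) and the hinge is (180,500). In crop a the base corners are (430,335), (718,328).

Run:
```python
from h import *
S=cam("scene");D=cam("side")
A=lambda *p:np.array(p)/3.8+[245,220]
B=lambda *p:np.array(p)/3.4+[195,175]
np.set_printoptions(precision=4,suppress=True)
c=plane(S,A((430,335),(718,328)),0);print("scene front base",c,np.linalg.norm(c[1]-c[0]))
e=plane(D,B((28,215),(245,298)),.03);print("side back top",e,np.linalg.norm(e[1]-e[0]))
print("knob",plane(S,A((578,148)),.138),plane(D,B((228,46)),.138))
print("tips side",plane(D,B((465,375),(537,441)),.033),"tail top",plane(D,B((180,500)),.033),plane(S,A((243,52)),.033))
print("tips scene",plane(S,A((42,215),(152,240)),.033-.009))
# pot rim
for n,C,box in(("S",S,(140,240,210,305)),("D",D,(425,280,510,365))):
    p=C["pixels"][box[1]:box[3],box[0]:box[2]].astype(int)
    m=((p[...,0]>1.5*p[...,2])&(p[...,0]>60)).astype(np.uint8)
    y,x=np.nonzero(m);print(n,x.min()+box[0],x.max()+box[0],y.min()+box[1],y.max()+box[1])
    # rim: extreme left, right at widest near top, top
    l=[(x[x==x.min()]).mean(),y[x==x.min()].mean()];r=[x.max(),y[x==x.max()].mean()];t=[x[y==y.min()].mean(),y.min()]
    q=plane(C,np.array([l,r,t])+box[:2],.09);print(q,(q[0]+q[1])/2)
    g=m*0
```

```text
scene front base [[0.6159 0.164  0.    ]
 [0.5789 0.343  0.    ]] 0.18282916432848434
side back top [[0.47   0.3089 0.03  ]
 [0.51   0.13   0.03  ]] 0.18335055817517917
knob [[0.5929 0.2462 0.138 ]] [[0.59   0.2418 0.138 ]]
tips side [[ 0.5465 -0.0251  0.033 ]
 [ 0.5294 -0.0987  0.033 ]] tail top [[ 0.3519 -0.0113  0.033 ]] [[ 0.36   -0.0044  0.033 ]]
tips scene [[ 0.5643 -0.1011  0.024 ]
 [ 0.5789 -0.0233  0.024 ]]
S 150 196 249 298
[[ 0.6419 -0.3379  0.09  ]
 [ 0.6199 -0.2305  0.09  ]
 [ 0.5701 -0.2966  0.09  ]] [ 0.6309 -0.2842  0.09  ]
D 439 502 288 359
[[ 0.5687 -0.2595  0.09  ]
 [ 0.6408 -0.3396  0.09  ]
 [ 0.6485 -0.2496  0.09  ]] [ 0.6048 -0.2995  0.09  ]
```

move_arm(plan=[6.7,-5.4,0.4,0,0,0.67,6.7,-5.4,0.4,0,0,0.67,6.7,-5.4,0.4,0,0,0.67,6.7,-5.4,0.4,0,0,0.67,6.7,-5.4,0.4,0,0,0.67,6.7,-5.4,0.4,0,0,0.67,6.7,-5.4,0.4,0,0,0.67,6.7,-5.4,0.4,0,0,0.67,6.7,-5.4,0.4,0,0,0.67,6.7,-5.4,0.4,0,0,0.67])

```text
time_s: 1.45
eef_pos: [0.5904, 0.2458, 0.2511]
eef_rot: [-0.0, -0.104, 0.995, 0.0]
wrist_force: [0.4, -0.0, -0.4]
opening: 1.001
grasp_force: 0.0
```

Run:
```python
from h import *
o=ctrl.get_obs();print(o["eef_pos"],o["eef_rot"])
c=cam("wrist");save(c,"w1.png");np.savez("w1.npz",**{k:c[k] for k in("R","o","K","D")});print(c["o"])
for y in(0,.03,.09): 
  a=.21;print(proj(c,[[.5505+.046*np.cos(a)-y*np.sin(a),.203+.046*np.sin(a)+y*np.cos(a),.138]]))
```

```text
[0.59043903 0.2457778  0.25105853] [-4.50557374e-04 -1.04189473e-01  9.94557351e-01  1.63737684e-04]
[0.51344532 0.2305798  0.39502035]
[[270.83995168 237.01952946]]
[[310.55380701 237.01868499]]
[[389.96383031 237.02420613]]
```

View pics/w1.png

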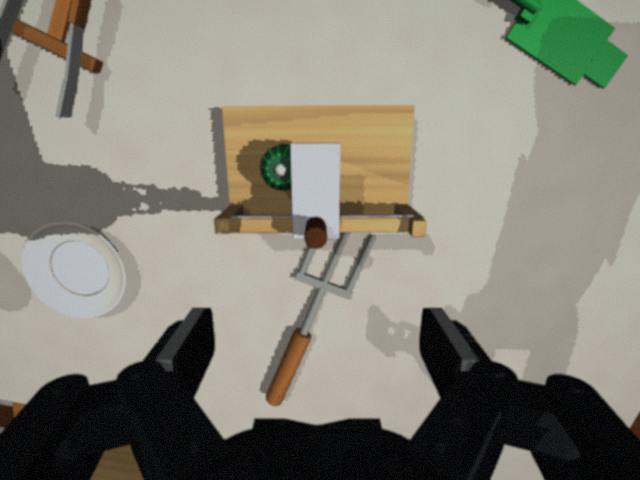

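Run:
```python
from h import *
np.set_printoptions(precision=4,suppress=True)
c=dict(np.load("w1.npz"))
e=plane(c,[(222,106),(414,106)],.03);d=e[1]-e[0];print(e,np.linalg.norm(d),np.arctan2(-d[0],d[1]))
a=np.arctan2(-d[0],d[1]);x=np.array([np.cos(a),np.sin(a)]);y=np.array([-x[1],x[0]])
print("origin", (e[0,:2]+.055*x+.06*y),(e[1,:2]+.055*x-.125*y))
print("cactus",plane(c,[(281,169)],.087)); print("knob",plane(c,[(316,237)],.138))
o=(e[0,:2]+.055*x+.06*y);print(o+.046*x, o+.046*x+.09*y)
```

```text
[[0.5098 0.1364 0.03  ]
 [0.4713 0.3174 0.03  ]] 0.18509162791329395 0.20995736129686443
origin [0.5511 0.2065] [0.5511 0.2066]
cactus [[0.5502 0.2072 0.087 ]]
knob [[0.5884 0.2459 0.138 ]]
[0.5961 0.2161] [0.5774 0.3041]
```

move_arm(plan=[0,0,-1.2,0,0,0,0,0,-2.2,0,0,0,0,0,-2.76,0,0,0,0,0,-2.76,0,0,0,0,0,-2.76,0,0,0])

```text
time_s: 2.12
eef_pos: [0.5923, 0.2455, 0.1151]
eef_rot: [0.001, -0.104, 0.995, 0.0]
wrist_force: [0.6, 0.1, -0.0]
opening: 0.997
grasp_force: 0.0
```

move_arm(grip=10, plan=[0,0,0,0,0,0,0,0,0,0,0,0,0,0,0,0,0,0,0,0,0,0,0,0,0,0,0,0,0,0,0,0,0,0,0,0])

```text
time_s: 2.88
eef_pos: [0.5919, 0.2445, 0.1138]
eef_rot: [0.0, -0.103, 0.995, 0.0]
wrist_force: [-1.7, 0.3, 5.4]
opening: 0.191
grasp_force: 58.5
```

move_arm(plan=[-0.06,0.27,0,0,0,0,-0.11,0.54,0,0,0,0,-0.17,0.8,0,0,0,0,-0.22,1.04,0,0,0,0,-0.25,1.17,0,0,0,0,-0.26,1.22,0,0,0,0,-0.26,1.22,0,0,0,0,-0.26,1.22,0,0,0,0])

```text
time_s: 3.88
eef_pos: [0.5789, 0.3042, 0.1138]
eef_rot: [-0.0, -0.103, 0.995, -0.001]
wrist_force: [-2.5, -5.5, 7.3]
opening: 0.185
grasp_force: 58.9
```

move_arm(plan=[-0.01,0.05,0,0,0,0,-0.01,0.06,0,0,0,0,-0.01,0.06,0,0,0,0])

```text
time_s: 4.25
eef_pos: [0.5789, 0.3044, 0.1138]
eef_rot: [-0.001, -0.103, 0.995, -0.003]
wrist_force: [-2.7, -16.2, 8.3]
opening: 0.19
grasp_force: 59.3
```

move_arm(plan=[0.01,-0.08,0,0,0,0,0.01,-0.08,0,0,0,0])

```text
time_s: 4.5
eef_pos: [0.579, 0.3039, 0.1138]
eef_rot: [0.0, -0.103, 0.995, -0.0]
wrist_force: [-1.5, -2.9, 5.1]
opening: 0.186
grasp_force: 59.0
```

move_arm(grip=85, plan=[0,0,0,0,0,0,0,0,0,0,0,0,0,0,0,0,0,0,0,0,0,0,0,0,0,0,0,0,0,0,0,0,1.5,0,0,0,0,0,2.8,0,0,0,0,0,2.8,0,0,0])

```text
time_s: 5.5
eef_pos: [0.5812, 0.3054, 0.2596]
eef_rot: [0.005, -0.103, 0.995, 0.001]
wrist_force: [0.2, 0.4, 0.8]
opening: 0.991
grasp_force: 0.0
```

move_arm(plan=[-3,-6.7,0,0,0,-0.5,-3,-6.7,0,0,0,-0.5,-3,-6.7,0,0,0,-0.5,-3,-6.7,0,0,0,-0.5,-3,-6.7,0,0,0,-0.5,-3,-6.7,0,0,0,-0.5,-3,-6.7,0,0,0,-0.5,-3,-6.7,0,0,0,-0.5,-3,-6.7,0,0,0,-0.5,-3,-6.7,0,0,0,-0.5])

```text
time_s: 6.75
eef_pos: [0.4289, -0.0294, 0.2531]
eef_rot: [-0.0, 0.145, 0.989, 0.0]
wrist_force: [-0.3, 0.0, -0.2]
opening: 0.994
grasp_force: 0.0
```

Run:
```python
from h import *
o=ctrl.get_obs();print(o["eef_pos"],o["eef_rot"])
c=cam("wrist");save(c,"w2.png");np.savez("w2.npz",**{k:c[k] for k in("R","o","K","D")});print(c["o"])
```

```text
[ 0.4289251  -0.02937655  0.25305635] [-2.72091226e-04  1.44763787e-01  9.89466199e-01  1.17244566e-04]
[ 0.35343842 -0.00640364  0.39701355]
```

View pics/w2.png

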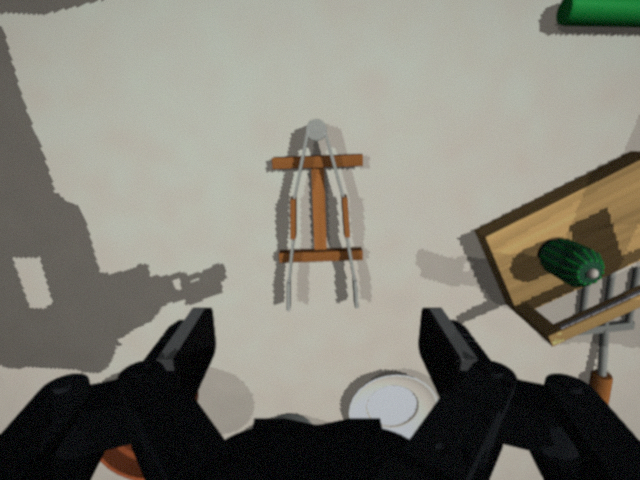

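Run:
```python
from h import *
np.set_printoptions(precision=4,suppress=True)
c=dict(np.load("w2.npz"))
im=cv2.imread("pics/w2.png").astype(int)
h=plane(c,[(317,129)],.033)[0];t=plane(c,[(289.5,306),(356,304)],.033)
print("hinge",h,"tips",t,np.linalg.norm(t[1]-t[0]))
m=t.mean(0);d=m-h;a=np.arctan2(d[1],d[0]);print("yaw",a,np.linalg.norm(d))
x=np.array([np.cos(a),np.sin(a)]);y=np.array([-x[1],x[0]])
print("origin from hinge",h[:2]+.09*x,"from tips",m[:2]-.107*x)
# grips by colour
for b in((284,190,299,245),(338,190,353,245)):
    p=im[b[1]:b[3],b[0]:b[2]];k=(p[...,2]>1.6*p[...,0])&(p[...,2]>70)
    v,u=np.nonzero(k);g=plane(c,np.c_[u+b[0],v+b[1]],.031)[:,:2];r=np.c_[g@x,g@y];
    print(len(u),r.min(0),r.max(0),np.median(r,0))
print((h[:2])@x,(h[:2])@y)
for v in(160,163,253,256):pass
```

```text
hinge [ 0.352  -0.0058  0.033 ] tips [[ 0.5273 -0.0907  0.033 ]
 [ 0.5465 -0.0174  0.033 ]] 0.07578357284660485
yaw -0.2550255530080818 0.1911031264731951
origin from hinge [ 0.4391 -0.0285] from tips [ 0.4333 -0.027 ]
205 [0.4106 0.0513] [0.453  0.0579] [0.4299 0.0546]
187 [0.4104 0.1067] [0.4528 0.1129] [0.4307 0.1099]
0.3420465575083426 0.0831771759094837
```

move_arm(plan=[0.19,0,-1.0,0,0,0.035,0.19,0,-2.2,0,0,0.035,0.19,0,-3.4,0,0,0.035,0.19,0,-4.2,0,0,0.035,0.19,0,-4.2,0,0,0.035,0.19,0,-4.2,0,0,0.035])

```text
time_s: 7.55
eef_pos: [0.4395, -0.0305, 0.0446]
eef_rot: [0.001, 0.128, 0.992, -0.0]
wrist_force: [-0.4, 0.1, 0.3]
opening: 1.0
grasp_force: 0.0
```

Run:
```python
from h import *
c=cam("wrist");save(c,"w3.png")
```

```text
(no output)
```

View pics/w3.png

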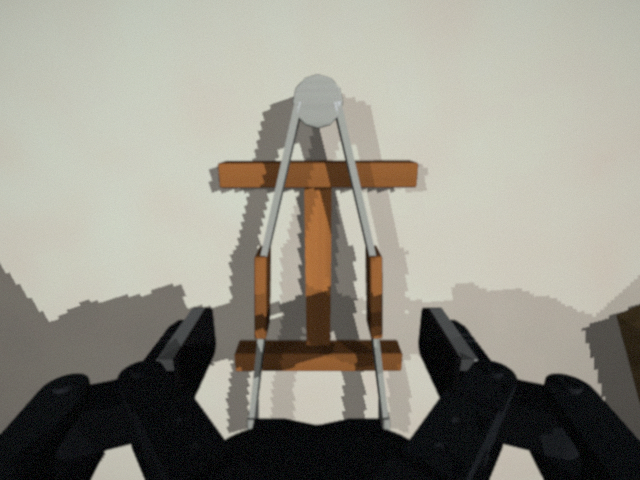

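The tongs sit parallel to the tool and centred between the fingers (hinge at (318,101), grips at u 262 and 375).

move_arm(plan=[-0.02,0.02,-0.4,0,0,0,-0.02,0.02,-0.8,0,0,0,-0.02,0.02,-0.8,0,0,0,-0.02,0.02,-0.8,0,0,0])

```text
time_s: 8.1
eef_pos: [0.4386, -0.0299, 0.0049]
eef_rot: [0.001, 0.128, 0.992, -0.0]
wrist_force: [0.8, 0.6, -0.3]
opening: 0.997
grasp_force: 0.0
```

move_arm(grip=57, plan=[0,0,0,0,0,0,0,0,0,0,0,0,0,0,0,0,0,0,0,0,0,0,0,0,0,0,0,0,0,0])

```text
time_s: 8.72
eef_pos: [0.4386, -0.0299, 0.0048]
eef_rot: [0.001, 0.128, 0.992, -0.0]
wrist_force: [-2.6, -0.2, 10.7]
opening: 0.669
grasp_force: 9.7
```

move_arm(plan=[0,0,0.2,0,0,0,0,0,0.6,0,0,0,0,0,1.2,0,0,0,0,0,1.9,0,0,0,0,0,2.4,0,0,0,0,0,2.4,0,0,0])

```text
time_s: 9.48
eef_pos: [0.4387, -0.03, 0.1254]
eef_rot: [0.002, 0.129, 0.992, -0.001]
wrist_force: [-0.0, 0.2, -0.5]
opening: 0.667
grasp_force: 6.5
```

Run:
```python
from h import *
c=cam("side");w=cam("wrist")
a=cv2.resize(c["pixels"][150:390,160:480],(400,300));b=cv2.resize(w["pixels"],(400,300))
cv2.imwrite("pics/lift.png",np.hstack([a,b])[...,::-1])
```

```text
(no output)
```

View pics/lift.png

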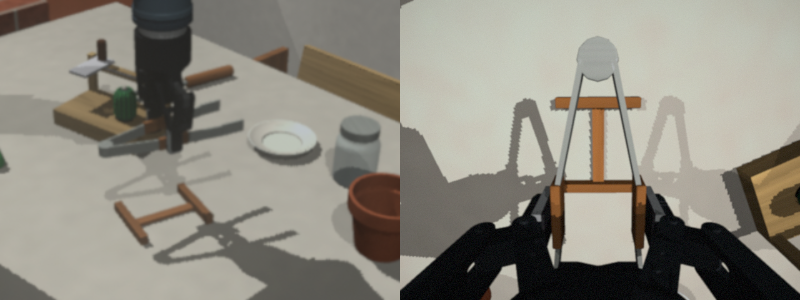

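move_arm(plan=[-0.1,0.4,0,0,0,0.05,-0.25,1.1,0,0,0,0.13,-0.43,2.0,0,0,0,0.23,-0.6,2.8,0,0,0,0.32,-0.78,3.6,0,0,0,0.42,-0.88,4.06,0,0,0,0.469,-0.88,4.06,0,0,0,0.469,-0.88,4.06,0,0,0,0.469])

```text
time_s: 10.58
eef_pos: [0.3926, 0.173, 0.1223]
eef_rot: [-0.001, -0.105, 0.994, -0.0]
wrist_force: [0.9, -0.4, -0.9]
opening: 0.672
grasp_force: 6.5
```

move_arm(plan=[0,0,-0.4,0,0,0,0,0,-0.9,0,0,0,0,0,-1.4,0,0,0,0,0,-1.7,0,0,0,0,0,-1.7,0,0,0,0,0,-1.7,0,0,0])

```text
time_s: 11.32
eef_pos: [0.394, 0.1734, 0.0389]
eef_rot: [0.001, -0.105, 0.994, -0.0]
wrist_force: [-0.7, 0.4, -1.2]
opening: 0.671
grasp_force: 6.5
```

Run:
```python
from h import *
c=cam("side");w=cam("wrist");o=ctrl.get_obs();print(o["eef_pos"],o["eef_rot"],o["grasp_force"])
a=cv2.resize(c["pixels"][160:310,180:380],(400,300));b=cv2.resize(w["pixels"],(400,300))
cv2.imwrite("pics/pre.png",np.hstack([a,b])[...,::-1])
```

```text
[0.39411039 0.1735971  0.03917955] [ 9.25558013e-04 -1.05332942e-01  9.94436581e-01  2.35739265e-05] 6.525916904211044
```

View pics/pre.png

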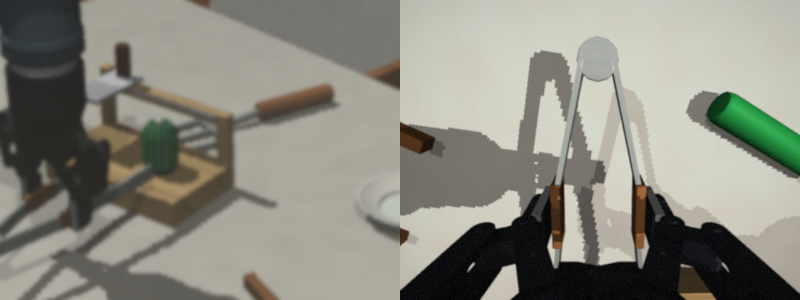

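move_arm(plan=[0.2,0.04,0.02,0,0,0,0.5,0.1,0.02,0,0,0,0.8,0.16,0.02,0,0,0,1.1,0.22,0.02,0,0,0,1.3,0.27,0.02,0,0,0,1.38,0.28,0.02,0,0,0,1.38,0.28,0.02,0,0,0,1.38,0.28,0.02,0,0,0])

```text
time_s: 12.42
eef_pos: [0.4616, 0.1875, 0.0391]
eef_rot: [-0.0, -0.105, 0.994, -0.0]
wrist_force: [-0.1, 0.7, -0.9]
opening: 0.669
grasp_force: 6.5
```

move_arm(grip=42, plan=[0,0,0,0,0,0,0,0,0,0,0,0,0,0,0,0,0,0,0,0,0,0,0,0,0,0,0,0,0,0,0,0,0,0,0,0])

```text
time_s: 13.18
eef_pos: [0.4621, 0.1875, 0.0393]
eef_rot: [-0.0, -0.105, 0.994, -0.0]
wrist_force: [-1.1, 0.7, 1.1]
opening: 0.525
grasp_force: 60.9
```

move_arm(plan=[0,0,0.15,0,0,0,0,0,0.4,0,0,0,0,0,0.7,0,0,0,0,0,1.1,0,0,0,0,0,1.5,0,0,0,0,0,1.9,0,0,0,0,0,2.3,0,0,0,0,0,2.6,0,0,0,0,0,2.6,0,0,0,0,0,2.6,0,0,0])

```text
time_s: 14.42
eef_pos: [0.4617, 0.1875, 0.1688]
eef_rot: [-0.0, -0.105, 0.994, -0.0]
wrist_force: [-0.0, -0.4, -1.6]
opening: 0.523
grasp_force: 61.4
```

Run:
```python
from h import *
np.set_printoptions(precision=4,suppress=True)
c=cam("side");s=cam("scene")
a=cv2.resize(c["pixels"][100:310,160:440],(400,300));b=cv2.resize(s["pixels"][180:330,230:430],(400,300))
cv2.imwrite("pics/up.png",np.hstack([a,b])[...,::-1])
# pot rim: ellipse from mask's upper outline
for n,C,b in(("S",s,(140,240,210,305)),("D",c,(425,280,510,365))):
    p=C["pixels"][b[1]:b[3],b[0]:b[2]].astype(int)
    m=((p[...,0]>1.5*p[...,2])&(p[...,0]>60)).astype(np.uint8)
    m=cv2.morphologyEx(m,cv2.MORPH_CLOSE,np.ones((5,5)))
    top=[(u+b[0],np.nonzero(m[:,u])[0][0]+b[1]) for u in range(m.shape[1]) if m[:,u].any()]
    q=plane(C,top,.09)[:,:2]
    A=np.c_[2*q,np.ones(len(q))];z=np.linalg.lstsq(A,(q**2).sum(1),rcond=None)[0];print(n,z[:2],np.sqrt(z[2]+z[:2]@z[:2]))
    # fixed radius
    from scipy.optimize import least_squares
    f=least_squares(lambda v:np.hypot(*(q-v).T)-.056,z[:2],loss="soft_l1",f_scale=.002);print(f.x)
```

```text
S [ 0.6238 -0.288 ] 0.055747868743694626
[ 0.6241 -0.2879]
D [ 0.6129 -0.2934] 0.05520727788898457
[ 0.6121 -0.2939]
```

View pics/up.png

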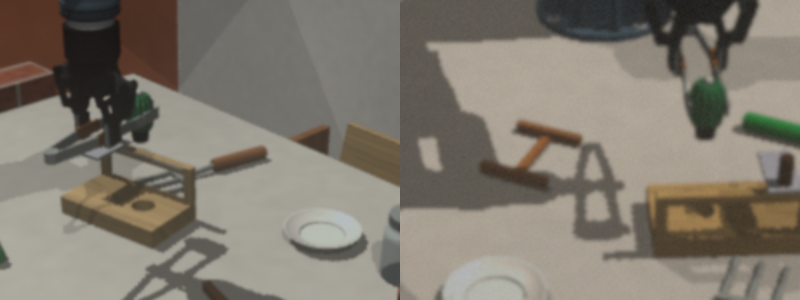

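move_arm(plan=[0.03,-0.2,0,0,0,0,0.08,-0.6,0,0,0,0,0.16,-1.2,0,0,0,0,0.25,-1.8,0,0,0,0,0.33,-2.4,0,0,0,0,0.42,-3.0,0,0,0,0,0.5,-3.6,0,0,0,0,0.57,-4.1,0,0,0,0,0.62,-4.4,0,0,0,0,0.62,-4.5,0,0,0,0])

```text
time_s: 15.78
eef_pos: [0.4931, -0.0383, 0.169]
eef_rot: [-0.0, -0.105, 0.994, 0.0]
wrist_force: [-0.8, 1.3, -2.5]
opening: 0.524
grasp_force: 61.5
```

move_arm(plan=[0.03,-0.2,0,0,0,0,0.1,-0.6,0,0,0,0,0.18,-1.2,0,0,0,0,0.27,-1.9,0,0,0,0,0.36,-2.6,0,0,0,0,0.46,-3.3,0,0,0,0,0.56,-4.0,0,0,0,0,0.65,-4.7,0,0,0,0,0.72,-5.2,0,0,0,0,0.76,-5.44,0,0,0,0])

```text
time_s: 17.02
eef_pos: [0.531, -0.3115, 0.1691]
eef_rot: [-0.0, -0.105, 0.994, -0.0]
wrist_force: [-0.7, 0.2, -1.9]
opening: 0.521
grasp_force: 61.6
```

move_arm(plan=[0,0,0,0,0,0,0,0,0,0,0,0,0,0,0,0,0,0])

```text
time_s: 17.4
eef_pos: [0.5313, -0.3084, 0.1693]
eef_rot: [-0.0, -0.106, 0.994, 0.0]
wrist_force: [-0.1, 0.8, -3.7]
opening: 0.528
grasp_force: 61.6
```

Run:
```python
from h import *
np.set_printoptions(precision=4,suppress=True)
c=cam("side");s=cam("scene");o=ctrl.get_obs();print(o["eef_pos"])
a=cv2.resize(c["pixels"][190:370,350:590],(400,300));b=cv2.resize(s["pixels"][180:330,100:300],(400,300))
cv2.imwrite("pics/end.png",np.hstack([a,b])[...,::-1])
for C in(c,s):
    p=C["pixels"].astype(int);print(proj(C,[[.618,-.291,.09],[.618,-.291,.142+.044]]))
    g=((p[...,1]>1.3*p[...,0])&(p[...,1]>1.15*p[...,2])&(p[...,1]>35)).astype(np.uint8)
    n,l,st,ce=cv2.connectedComponentsWithStats(g)
    for i in range(1,n):
        if st[i,4]>60:print(st[i],ce[i],plane(C,[ce[i]],.142+.046))
```

```text
[ 0.5313 -0.3087  0.1694]
[[470.8776 304.3796]
 [479.0427 255.9   ]]
[  0  78  20  12 198] [ 9.0808 83.197 ] [[0.435  1.5571 0.188 ]]
[123 227  40  57 890] [143.073  250.6135] [[0.2187 0.0868 0.188 ]]
[484 240   9  21 124] [487.4435 249.8871] [[ 0.6425 -0.2913  0.188 ]]
[[172.3622 260.1771]
 [166.2824 226.5065]]
[619  71  21  81 715] [632.3287 107.8615] [[-0.3432  0.964   0.188 ]]
[159 216  17  25 246] [167.2114 226.3618] [[ 0.62   -0.2876  0.188 ]]
[402 236 101  36 875] [457.6469 255.4514] [[0.6304 0.3746 0.188 ]]
```

View pics/end.png

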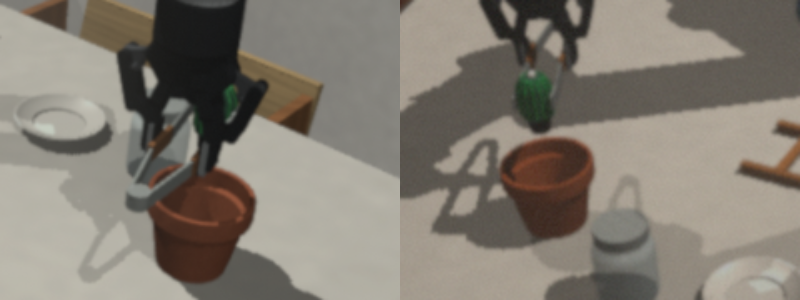

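The cactus hangs upright in the tongs at about (0.620, -0.288), a few millimetres from the pot's axis and well above the rim.

```bash
python3 -c "
from bench import ctrl
print(ctrl.hand_in())"
```

```text
the job is handed in; nothing more can be done
None
```

I slid the keeper to its end stop and handed the job in with the cactus upright in the closed tongs, about 4 mm off the pot's centre and about 50 mm above the rim; the hand-in gave no verdict.

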